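Seat the flow funnel in its stand and close its spout on the sprung stopper

ROBOT

A 6-joint arm with a two-finger parallel gripper is mounted at the origin on the work surface. World frame = base frame: x ahead of the robot, y to its left, z up, the work surface at z = 0. Lengths are in mm, angles in rad, forces in N, time in s.
With the tool pointing down it reaches from about 275 to 750 mm from the base axis. Payload 10.2 kg.
Tool frame: the origin (TCP) lies on the front face of the gripper's body, between the roots of the fingers; the fingertips stand 73 mm ahead of it and the grasp point (between the pads) lies 54 mm ahead of it; z points along the fingers, y is the direction in which the jaws open and shut (so a half turn about z gives the same grasp; the last joint's range is limited). The gripper opens to 85 mm and grips with 20 to 120 N. Pads are 22 mm wide; open, the fingers measure 114 mm over their backs; the gripper's body (76 mm by 85 mm) begins 54 mm behind the grasp point. The pads swing forward as they close: fully open they stand 13 mm farther back than shut.
Start: joints at [-0.223, 0.313, 1.498, -0, 1.331, -0.223], TCP at [525.006, -0.014, 303.894] pointing down, gripper open.
Joint ranges: [-2.94, 2.94], [-0.97, 2.17], [0.19, 2.56], [-1.23, 4.37], [0.02, 3.11], [-2.88, 2.88]. Speed limits (rad/s): [2.39, 2.39, 3.01, 3.14, 3.14, 3.14].

INTERFACE

Orientations are given as a unit quaternion [w, x, y, z].
In Python, from rig import ctrl gives the robot as it stands.
- The arm moves only by the tool move_arm, never from a script. Its argument "series" is a list of rows, each a list of 3 entries, a list of its own where there are three numbers: the shift along the tool's x, y, z in mm, then the turn about the tool's z in degrees, then the opening, from 0 (shut) to 1 (fully open). In form: [[[tx, ty, tz], yaw, grip], ...]. A call has 1 to 10 rows; each row is the pose to reach, as a shift and turn from the pose commanded when the call began, along the tool's axes at that moment; what a row does not reach only later rows make up. A row lasts 1/8 s, in which the tool goes at most 62.5 mm and 10.7 degrees, less where a joint would pass 70% of its speed; a pose out of reach is approached as far as the arm can. A call with a gripper value outside its range is refused whole. The fingers move at their own pace and stop on an object; "force" is the grip in N (left out, the last holds). Time passes only in rows, so rows that repeat a pose let the fingers close. It gives the time, the measured TCP pose, the force and the opening at its end, in the units of the state.
- ctrl.sense(): the state, without advancing time (a new reading comes with each control period).
- ctrl.capture(name): name is "scene" or "side" or "wrist"; returns (picture, depth): 384x512x3 uint8, red, green, blue; 384x512 float32, mm along the optical axis (not along the pixel's ray), 0 where there is no reading.
- ctrl.camera_model(name): a dict with "fov_y" (degrees; the focal length in pixels is half the picture's height over the tangent of half this angle, whatever the lens; pixels are square), "cx", "cy" (the principal point, pixels), "rvec" (rotation vector, rad) and "tvec" (3), from world to camera coordinates, as OpenCV has them. Camera axes: x right, y down, z forward; pixel columns grow to the right and rows downward; lengths in mm; the calibration is good to about 2 mm. The wrist camera is an equidistant fisheye: a pixel r from the principal point sees the ray r / f radians off the axis. A picture is of the moment at which its call begins: read the wrist's pose just before it. camera_model takes no time and is no camera call; for the wrist camera it gives the pose at the moment of the call.
- ctrl.finish_job(): hands the job in, once; it reports no verdict.
The state is a dict: "time_s": time; "joints": joint angles; "dq": joint speeds; "tau": joint torques, N m; "eef_pos": TCP position; "ee_rot": TCP orientation; "force": force on the tool from outside, world axes, zero at the start; "wrist_torque": the same for the moment, N m; "grip_width": opening from 0.0 (shut) to 1.0 (fully open).
Only numpy, scipy, OpenCV 4.12 (cv2) and the standard library are available. Lean on these libraries where they do the work, as an engineer would, in place of code of your own. Each camera call takes 0.05 s, during which the arm holds its last target.

TASK

Take the heavy steel funnel by its bar handle out of the wooden block, lower it upright into the tapered ring of the stand and let it centre itself. Then push the funnel down gently, never harder than about 15 N, so that the stiff ring slides down with it until the spout closes on the sprung stopper below and squeezes it by about 3 mm, no more than 5; feel for it, as the stopper's height is not known. Let go, leaving the funnel fully home in the ring and on the stopper; do not push on the ring itself, and leave the bricks and the paver alone.

Things in the scene. Friction and masses are not known exactly. Their poses are not given: they have to be found in the camera images.
- funnel_bar (a point): centre of the funnel's handle: a level steel bar 92 mm long (along this point's x), 12 mm wide (y), 10 mm high (z up), on two 8 mm thick legs that leave 76 mm of bar free between them and 27 mm of room between its underside and the funnel's closed top (a strainer plate with a lip of 52 mm radius, 28.5 mm below the bar's centre)
- funnel_seat (a point): the funnel's middle: point on its axis 71 mm below the bar's centre, where the cone's radius is 32 mm; it comes to within about 1 mm of point ring_seat when the funnel is fully home. The cone narrows straight from radius 50 mm, 34 mm above this point, to 8 mm, 46 mm below it; then a spout of 8 mm radius, its tip 61 mm below this point. 0.7 kg, 10 % more or less
- ring_seat (a point): centre of the stand's aluminium ring, where its tapered bore has a radius of 32 mm, with the funnel's own taper (0.525 mm of radius per mm of height). The ring is 20 mm high (10 above, 10 below this point), about 83 mm across, z up, with an arm at +y and at -y to bosses on two upright posts 75 mm from the axis; the posts end 170 mm above the table
- ring (a joint): how far the ring has slid down its posts (m): 0 highest (ring_seat 150 mm above the table), at most 0.055. It begins between 0 and 0.010. Its steady friction of about 15 N has no spring: it stays where it is left, also under the funnel. The ring weighs 0.12 kg, so a push of about 6 to 8 N on the seated funnel keeps it sliding, until the spout meets the stopper
- stand_axis (a point): centre of the underside of the stand's foot, a steel plate 130 x 200 x 12 mm (x, y, z) fixed to the table; ring_seat and the stopper lie straight above it
- block: wooden block 110 x 110 x 55 mm with an upright round hole 49 mm across, fixed to the table, in which the funnel hangs by its cone at the start; origin at the centre of its underside, z up
- brick: bystander: loose terracotta brick 190 x 90 x 57 mm with three holes; origin at the centre of its underside
- hollow_block: bystander: loose hollow clay block 140 x 90 x 90 mm; origin at the centre of its underside
- paver: bystander: loose six-sided concrete paver, 120 mm across the flats, 50 mm high; origin at the centre of its underside
- stopper: brass holder of the stopper on the stand's foot, its underside 12 mm above the table. From it rises a stem with a rubber pad 23 mm across, whose top is 44 to 66 mm above the table (not given: feel it; the spout meets it at ring values of 0.023 to 0.045). The pad is on a spring: about 1 N to start, then 0.9 N more per mm, 12 mm of travel; squeezed 3 mm it presses with 3.6 N

How it is judged (in metres and radians):
On the way:
1. the funnel is nested upright in the ring while the ring is still up (less than 21 mm down) (horizontal distance between funnel_seat and ring_seat below 0.004 m and z of funnel_seat in the frame of ring_seat between -0.004 and 0.004 m and angle between funnel_seat's own z axis and vertical below 0.12 rad and value of joint ring below 0.021 m), for 0.2 s.
At the end, for the whole second after the job is handed in: The spout presses on the sprung stopper with 1.6 to 5.6 N (squeezed by about 1 to 5 mm), the funnel sits in the ring within 2 mm of centre and of full depth, upright within 0.05 rad, released and at rest (contact force between funnel and stopper between 1.6 and 5.6 N and horizontal distance between funnel_seat and ring_seat below 0.002 m and z of funnel_seat in the frame of ring_seat between -0.002 and 0.002 m and angle between funnel_seat's own z axis and vertical below 0.05 rad and linear speed of funnel below 0.01 m/s); the robot touches nothing.
It fails at once if the funnel is pressed too hard: the contact forces all round its taper on the ring add up to more than 60 N (a push of about 20 N) (contact force between funnel and ring above 60 N).
It fails at once if the stopper is crushed: more than 8 N on it (squeezed by about 8 mm) (contact force between funnel and stopper above 8 N).
It fails at once if the robot itself pushes on the ring (more than 3 N) (contact force between the arm and ring above 3 N).
It fails at once if the fingers push on the ring (more than 3 N) (contact force between the fingers and ring above 3 N).
It fails at once if the brick, the hollow block or the paver is moved more than 20 mm (distance of any of brick, hollow_block, paver from where it was at the start of the episode above 0.02 m).
It also fails if it takes over 70 s, if anything falls off the work surface, if the arm or the gripper's body presses on something with over 40 N, if the wrist force passes 120 N, or if a joint passes its speed limit or range.

## Working session

There is one attempt and no reset: what is moved stays moved. The work goes in short steps, Python scripts to look and compute and a tool call to move; the robot and the scene stay as the last step left them, time stands still between calls to the robot, and variables do not carry over. Pictures are saved under pics/ and viewed, and the job is handed in when it is done.

Besides the shell and the picture viewer there is one more tool, called after "Request:" by a JSON object that holds its "name" and its "arguments", one argument or row to a line. move_arm: Moves the arm, as the interface text tells. Its arguments: {"type":"object","properties":{"series":{"type":"array","items":{"type":"array"}},"force":{"type":"number"}},"required":["series"]}

```bash
mkdir -p pics; ls; cat > h.py <<'E'
from rig import ctrl
import numpy as np, cv2
def snap(n,tag):
    m=ctrl.camera_model(n); p,d=ctrl.capture(n)
    cv2.imwrite(f'pics/{tag}.png',p[:,:,::-1]); np.savez(f'pics/{tag}.npz',p=p,d=d,**{k:np.array(v) for k,v in m.items()})
    return p,d,m
def world(d,m):
    # pinhole cams
    h,w=d.shape; f=h/2/np.tan(np.radians(float(m['fov_y']))/2)
    v,u=np.mgrid[:h,:w]
    P=np.stack([(u-float(m['cx']))/f*d,(v-float(m['cy']))/f*d,d],-1)
    R=cv2.Rodrigues(np.array(m['rvec'],float))[0]; t=np.array(m['tvec'],float).ravel()
    return (P-t)@R
E
python3 - <<'E'
from h import *
for n in('scene','side'):
    p,d,m=snap(n,n+'0'); print(m)
s=ctrl.sense(); print(s)
E
```

```text
pics
{'fov_y': 49.071935677937695, 'cx': 249.90782178922595, 'cy': 195.40741700943943, 'rvec': array([ 1.71891125,  1.48847459, -0.76266363]), 'tvec': array([ -84.07684213, -251.23634671, 1953.82747744])}
{'fov_y': 53.274837819327225, 'cx': 252.48838368435716, 'cy': 195.7609033613394, 'rvec': array([ 0.41308139, -2.54353533,  1.50116943]), 'tvec': array([ 594.00466218,  212.16248141, 1091.06869414])}
{'time_s': 0.1, 'joints': array([-2.23357539e-01,  3.13387011e-01,  1.49833967e+00,  3.23239663e-05,
        1.33102966e+00, -2.23397703e-01]), 'dq': array([ 0.00086154, -0.00214546, -0.0007154 ,  0.00065993, -0.00134419,
       -0.0015584 ]), 'tau': array([ 2.30574413e-03, -4.12899542e+01, -2.60142785e+01, -1.81123951e-04,
        3.02137116e-03,  1.15447833e-05]), 'eef_pos': array([5.24854348e+02, 4.90934477e-02, 3.03403936e+02]), 'ee_rot': array([-5.00707249e-04,  7.07095182e-01,  7.07118141e-01, -2.96778425e-04]), 'force': array([ 0.00093719,  0.63766524, -0.26894989]), 'wrist_torque': array([-0.04892305, -0.01892799, -0.03995129]), 'grip_width': 0.9997652664955222}
```

View pics/scene0.png

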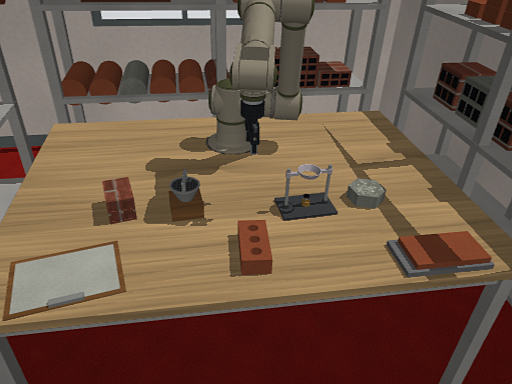

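View pics/side0.png

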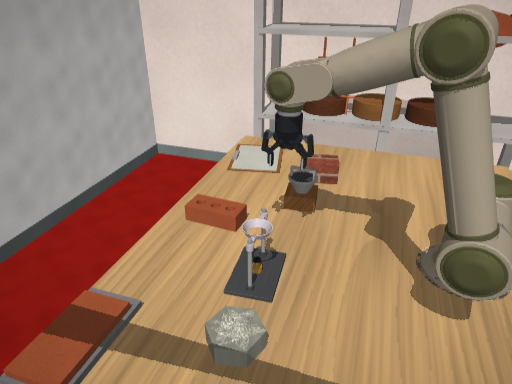

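The scene view shows the funnel in its block near (184,188), the ring near (309,172), and the paver at (367,193). The side view has the funnel at (302,178) and the ring at (257,228). Next I'll measure them.

```bash
python3 - <<'E'
from h import *
for n,r1,r2 in(('scene0',(160,165,215,225),(265,155,345,225)),('side0',(270,145,330,215),(220,200,295,305))):
    z=np.load(f'pics/{n}.npz'); W=world(z['d'],z); 
    for nm,(a,b,c,e) in(('funnel',r1),('stand',r2)):
        w=W[b:e,a:c].reshape(-1,3); w=w[z['d'][b:e,a:c].ravel()>0]
        print(n,nm)
        for lo in range(0,200,10):
            s=w[(w[:,2]>=lo)&(w[:,2]<lo+10)]
            if len(s): print(lo,len(s),s.min(0).round(),s.max(0).round(),np.median(s,0).round(1))
    im=z['p'][:,:,::-1]
    for nm,(a,b,c,e) in(('f',r1),('s',r2)):
        cv2.imwrite(f'pics/{n}_{nm}.png',cv2.resize(im[b:e,a:c],None,fx=6,fy=5.5,interpolation=cv2.INTER_CUBIC))
a=[cv2.resize(cv2.imread(f'pics/{n}.png'),(390,290)) for n in('scene0_f','scene0_s','side0_f','side0_s')]
cv2.imwrite('pics/m0.png',np.vstack([np.hstack(a[:2]),np.hstack(a[2:])]))
E
```

```text
scene0 funnel
0 664 [ 188. -324.    0.] [ 610. -105.   10.] [ 442.  -214.6    1.3]
10 69 [ 482. -286.   10.] [ 580. -169.   20.] [ 570.6 -224.3   15.6]
20 81 [ 491. -285.   20.] [ 578. -169.   30.] [ 571.1 -224.1   25. ]
30 79 [ 505. -284.   30.] [ 579. -168.   40.] [ 571.  -223.5   34.5]
40 84 [ 471. -287.   40.] [ 578. -168.   50.] [ 571.  -229.4   44.7]
50 374 [ 463. -286.   50.] [ 578. -170.   60.] [ 543.3 -228.7   54. ]
60 19 [ 532. -248.   61.] [ 551. -199.   70.] [ 544.3 -227.6   66. ]
70 25 [ 534. -257.   70.] [ 556. -203.   80.] [ 548.5 -223.6   74.6]
80 30 [ 532. -266.   80.] [ 561. -196.   90.] [ 553.2 -231.6   84.9]
90 38 [ 538. -262.   90.] [ 564. -188.  100.] [ 558.7 -224.4   94.4]
100 322 [ 466. -278.  100.] [ 571. -177.  110.] [ 522.4 -223.8  107.6]
110 70 [ 475. -278.  110.] [ 570. -176.  119.] [ 526. -228.  111.]
120 11 [ 472. -238.  120.] [ 564. -218.  128.] [ 559.3 -230.6  122.6]
130 15 [ 469. -237.  131.] [ 568. -218.  140.] [ 561.8 -230.4  133.3]
140 57 [ 473. -236.  140.] [ 568. -220.  147.] [ 520.6 -227.6  143.7]
scene0 stand
0 1597 [151.  41.   0.] [669. 469.
[... 2542 characters left out ...]
282.  70.] [703.6  -8.8  61. ]
70 17 [538. 125.  71.] [557. 281.  79.] [542.6 278.2  73.5]
80 13 [538. 127.  80.] [558. 282.  89.] [542.1 279.   84.6]
90 26 [538. 123.  90.] [558. 282. 100.] [546.3 133.3  94.8]
100 24 [538. 128. 100.] [555. 282. 110.] [545.1 275.8 104.4]
110 13 [538. 131. 110.] [548. 284. 119.] [541.2 280.6 114.1]
120 18 [538. 276. 121.] [549. 283. 129.] [542.3 279.3 124.6]
130 11 [538. 173. 131.] [565. 281. 140.] [542.4 279.2 133.7]
140 160 [516. 128. 140.] [581. 286. 150.] [545.6 184.  145.7]
150 292 [508. 124. 150.] [589. 286. 160.] [547.6 187.6 156.1]
160 85 [507. 121. 160.] [586. 287. 170.] [544.6 202.3 161. ]
170 26 [538. 118. 170.] [558. 283. 174.] [547.6 268.8 171.9]
```

View pics/m0.png

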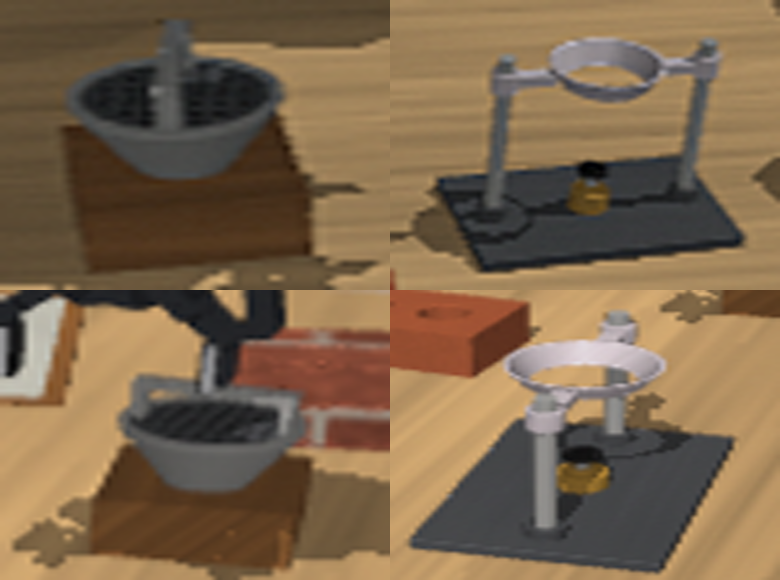

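Request:
{"name": "move_arm", "arguments": {
  "series": [
    [[-50,-2,0],10,1],
    [[-100,-4,0],20,1],
    [[-150,-6,0],30,1],
    [[-200,-8,0],40,1],
    [[-225,-9,0],50,1],
    [[-225,-9,0],60,1],
    [[-225,-9,0],70,1],
    [[-225,-9,0],80,1],
    [[-225,-9,0],90,1],
    [[-225,-9,0],90,1]
  ]
}}

```text
time_s: 1.35
eef_pos: [515.9, -225.0, 303.6]
ee_rot: [-0.0, 1.0, 0.001, -0.0]
force: [-0.4, -0.7, -0.4]
grip_width: 0.998
```

```bash
python3 - <<'E'
from h import *
p,d,m=snap('wrist','w1'); s=ctrl.sense(); print(m,s['eef_pos'],s['ee_rot'],s['joints'],s['force'])
R=cv2.Rodrigues(m['rvec'])[0]; print(-R.T@m['tvec'], R)
E
```

```text
{'fov_y': 65.70646984690485, 'cx': 256.45596229156774, 'cy': 190.4349131648267, 'rvec': array([-2.07481423,  2.07199743,  0.29011757]), 'tvec': array([-224.42086254,  460.16706674,  518.72025011])} [ 515.954024   -224.96755177  303.64653653] [-1.65284551e-04  9.99998347e-01  1.79674456e-03 -2.26516813e-04] [-6.19291358e-01  3.97166696e-01  1.38017358e+00  5.31680267e-06
  1.36481317e+00  9.47910389e-01] [-0.40900116 -0.07220049 -0.06159891]
[ 584.81201285 -224.11108374  372.77108593] [[ 1.20982832e-03 -9.99998700e-01 -1.06620912e-03]
 [-9.61835276e-01 -1.45539920e-03  2.73625262e-01]
 [-2.73626458e-01  6.94477956e-04 -9.61835786e-01]]
```

View pics/w1.png

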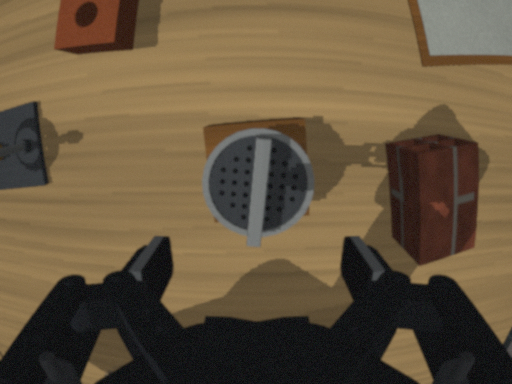

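The bar runs from (263,140) to (254,243) in the wrist view, so it is slightly yawed. The rim circle is centred near (258,181).

```bash
cat >> h.py <<'E'
def fworld(d,m):
    h,w=d.shape; f=h/2/np.tan(np.radians(float(m['fov_y']))/2)
    v,u=np.mgrid[:h,:w]; x=u-float(m['cx']); y=v-float(m['cy']); r=np.hypot(x,y)+1e-9; th=r/f
    P=np.stack([x/r*np.tan(th)*d,y/r*np.tan(th)*d,d],-1)
    R=cv2.Rodrigues(np.array(m['rvec'],float))[0]; t=np.array(m['tvec'],float).ravel()
    return (P-t)@R
def circ(a):
    A=np.c_[2*a[:,:2],np.ones(len(a))]; s=np.linalg.lstsq(A,(a[:,:2]**2).sum(1),rcond=None)[0]
    return s[:2],np.sqrt(s[2]+s[0]**2+s[1]**2)
E
python3 - <<'E'
from h import *
z=np.load('pics/w1.npz'); W=fworld(z['d'],z); ok=z['d']>0
M=np.zeros(ok.shape,bool); M[110:260,180:330]=1; M&=ok
b=W[M&(W[...,2]>136)&(W[...,2]<152)]
print('bar',len(b),b.min(0),b.max(0),np.median(b,0))
r=cv2.minAreaRect(b[:,:2].astype(np.float32)); print(r)
v=cv2.fitLine(b[:,:2].astype(np.float32),cv2.DIST_L2,0,.01,.01).ravel(); print(v,np.degrees(np.arctan2(v[1],v[0])))
l=W[M&(W[...,2]>103)&(W[...,2]<120)]
hull=cv2.convexHull(l[:,:2].astype(np.float32))[:,0]; print('rim',circ(hull), cv2.minEnclosingCircle(hull),np.median(l[:,2]))
for n in('scene0','side0'):
    z=np.load(f'pics/{n}.npz'); W=world(z['d'],z)
    k=(z['d']>0)&(abs(W[...,0]-516)<70)&(abs(W[...,1]+225)<70)
    l=W[k&(W[...,2]>104)&(W[...,2]<118)]; hull=cv2.convexHull(l[:,:2].astype(np.float32))[:,0]; print(n,'rim',cv2.minEnclosingCircle(hull))
    b=W[k&(W[...,2]>140)&(W[...,2]<150)]; print(cv2.minAreaRect(b[:,:2].astype(np.float32)))
    k=(z['d']>0)&(abs(W[...,0]-549)<50)&(abs(W[...,1]-200)<50)
    l=W[k&(W[...,2]>135)&(W[...,2]<165)]; 
    for q in (2,):
        hull=cv2.convexHull(l[:,:2].astype(np.float32))[:,0]; print('ring',cv2.minEnclosingCircle(l[np.abs(l[:,1]-200)<44][:,:2].astype(np.float32)), np.percentile(l[:,2],[50,95,99]))
    k=(z['d']>0)&(abs(W[...,0]-549)<90)&(abs(W[...,1]-200)<120)
    f=W[k&(W[...,2]>8)&(W[...,2]<16)]; print('foot',cv2.minAreaRect(f[:,:2].astype(np.float32)))
E
```

```text
bar 1616 [ 469.86286148 -235.20791792  136.28806156] [ 561.68608251 -215.01006945  145.78136186] [ 519.52816397 -225.26467252  143.56366558]
((515.82421875, -225.2474822998047), (12.113462448120117, 91.82861328125), 84.66802978515625)
[ 9.9575305e-01 -9.2064507e-02  5.1839014e+02 -2.2544078e+02] -5.2823873
rim (array([ 515.03968822, -225.09580332]), np.float64(51.87143169440571)) ((514.982666015625, -225.1389617919922), 52.26935958862305) 108.00379917425803
scene0 rim ((518.8652954101562, -230.38272094726562), 54.49612045288086)
((520.2752075195312, -227.61614990234375), (11.840514183044434, 95.25238800048828), 84.78877258300781)
ring ((548.7379150390625, 200.54449462890625), 44.86234664916992) [149.60932742 157.91594562 158.90828293]
foot ((551.5084228515625, 199.33099365234375), (136.3166961669922, 201.3484649658203), 3.412536859512329)
side0 rim ((515.8924560546875, -224.8615264892578), 54.77214050292969)
((513.6403198242188, -227.28831481933594), (20.662128448486328, 91.2190170288086), 84.60179901123047)
ring ((547.6558227539062, 202.0084991455078), 42.91429138183594) [153.73668713 160.70830318 161.55160778]
foot ((547.7202758789062, 200.88475036621094), (130.374755859375, 202.99888610839844), 3.7459185123443604)
```

Request:
{"name": "move_arm", "arguments": {
  "series": [
    [[4,-55,0],0,1],
    [[8,-110,0],0,1],
    [[12,-165,0],0,1],
    [[16,-220,0],0,1],
    [[20,-275,0],0,1],
    [[24,-330,0],0,1],
    [[28,-385,0],0,1],
    [[32,-426,0],0,1],
    [[32,-426,0],0,1],
    [[32,-426,0],0,1]
  ]
}}

```text
time_s: 2.65
eef_pos: [548.0, 200.6, 303.7]
ee_rot: [0.0, 1.0, 0.001, -0.0]
force: [-0.1, -1.1, 0.6]
grip_width: 0.998
```

```bash
python3 - <<'E'
from h import *
p,d,m=snap('wrist','w2'); s=ctrl.sense(); print(s['eef_pos'],s['ee_rot'],s['force'],s['joints'])
W=fworld(d,m)
k=(d>0)&(abs(W[...,0]-549)<60)&(abs(W[...,1]-200)<46)&(W[...,2]>125)
l=W[k]; zt=np.percentile(l[:,2],95); print('ztop',zt,len(l))
t=W[k&(W[...,2]>zt-3)]
q=t[abs(t[:,1]-200)<36]; print('outer',circ(cv2.convexHull(q[:,:2].astype(np.float32))[:,0]), cv2.minAreaRect(t[:,:2].astype(np.float32)))
# inner wall fit : points with z in bore
c=np.array([548,201.])
from scipy.optimize import least_squares
r=np.hypot(*(l[:,:2]-c).T); b=l[(r<40)]
print(len(b),b[:,2].min(),b[:,2].max())
f=lambda x:np.hypot(b[:,0]-x[0],b[:,1]-x[1])-(32+.525*(b[:,2]-x[2]))
o=least_squares(f,[548,201,148],loss='soft_l1',f_scale=.7); print('cone',o.x,np.std(o.fun))
k=(d>0)&(abs(W[...,0]-549)<90)&(abs(W[...,1]-200)<120)
g=W[k&(W[...,2]>9)&(W[...,2]<15)]; print('foot',cv2.minAreaRect(g[:,:2].astype(np.float32)))
for sg in(-1,1):
    g=W[k&(abs(W[...,1]-200-75*sg)<18)&(W[...,2]>166)]; print('post',len(g),g.mean(0) if len(g) else 0)
g=W[k&(np.hypot(W[...,0]-548,W[...,1]-201)<15)&(W[...,2]>20)&(W[...,2]<100)]; print('stopper',len(g),g.mean(0),np.percentile(g[:,2],[5,50,90,99]))
E
```

```text
[548.07352151 200.16359741 303.81496662] [ 1.35824453e-04  9.99999930e-01  3.27678750e-04 -1.22826034e-04] [-0.30386946 -0.3616941  -0.74959976] [ 1.49572054e-01  4.43256176e-01  1.31206165e+00 -2.36098649e-04
  1.38655815e+00  1.71975631e+00]
ztop 332.56454423090577 28225
outer (array([523.39530351, 199.95986458]), np.float64(49.1128338735457)) ((562.7853393554688, 201.38900756835938), (12.974021911621094, 79.26859283447266), 0.09828756004571915)
23136 136.22719901678838 335.3949619270322
cone [-1880404.93314025   -15107.94725399 -3582534.87074226] 30.727569049283083
foot ((548.04443359375, 202.66317749023438), (130.80152893066406, 199.3982696533203), 3.728978395462036)
post 5589 [554.24791812 137.68986676 306.69646259]
post 6644 [553.80567535 264.21057922 308.29297523]
stopper 414 [549.22828154 201.98976433  47.20414307] [28.78135857 51.48084424 52.58497379 53.36493756]
```

View pics/w2.png

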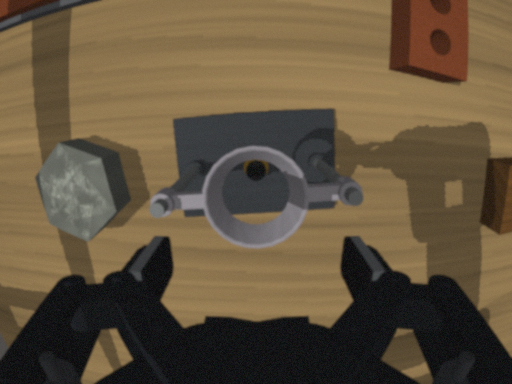

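The wrist view shows the ring at (255,197), the post tops at (163,203) and (351,191), and the stopper pad at (256,170). My fit picked up finger pixels, so I'll redo it with a height limit.

```bash
python3 - <<'E'
from h import *
from scipy.optimize import least_squares
z=np.load('pics/w2.npz'); d=z['d']; W=fworld(d,z); ok=(d>0)&(W[...,2]<180)
k=ok&(abs(W[...,0]-549)<50)&(abs(W[...,1]-200)<46)&(W[...,2]>125)
l=W[k]; print('z pct',np.percentile(l[:,2],[1,50,90,95,99]),len(l))
zt=np.percentile(l[:,2],97)
t=W[k&(W[...,2]>zt-1.5)]; q=t[abs(t[:,1]-201)<34]
print('outer',circ(cv2.convexHull(q[:,:2].astype(np.float32))[:,0]))
b=l[np.hypot(l[:,0]-548,l[:,1]-201)<36.5]; b=b[b[:,2]<zt-1]
print(len(b),b[:,2].min(),b[:,2].max())
for fs in(.3,.7):
    f=lambda x:np.hypot(b[:,0]-x[0],b[:,1]-x[1])-(32+.525*(b[:,2]-x[2]))
    o=least_squares(f,[548,201,148],loss='soft_l1',f_scale=fs); print('cone',o.x,np.std(o.fun))
P=[]
for sg in(-1,1):
    g=W[ok&(np.hypot(W[...,0]-549,W[...,1]-201-75*sg)<15)&(W[...,2]>167)]; c=np.r_[cv2.minEnclosingCircle(g[:,:2].astype(np.float32))[0],np.median(g[:,2])]; print('post',len(g),c); P.append(c)
print((P[0]+P[1])/2, np.degrees(np.arctan2(*(P[1]-P[0])[:2])))
g=W[ok&(np.hypot(W[...,0]-548,W[...,1]-201)<13)&(W[...,2]>48)&(W[...,2]<100)]
print('stopper',len(g),cv2.minEnclosingCircle(g[:,:2].astype(np.float32)),np.percentile(g[:,2],[5,50,90,99]))
g=W[ok&(np.abs(W[...,0]-548)<50)&(np.abs(W[...,1]-201)<90)&(W[...,2]<20)&(W[...,2]>5)]; print('foot top z',np.median(g[:,2]))
g=W[ok&(W[...,2]<5)]; print('table z',np.median(g[:,2]))
E
```

```text
z pct [137.84152757 151.4970919  157.22088426 157.56231476 158.23904574] 5282
outer (array([548.42659391, 202.33662816]), np.float64(40.64760284271363))
3178 136.22719901678838 156.782168172726
cone [548.20527043 202.36251504 145.47871405] 0.4983357855212734
cone [548.20958559 202.3650926  145.4783866 ] 0.49830081308242635
post 186 [553.20135498 127.88682556 169.18617716]
post 196 [543.65350342 276.88354492 169.27261534]
[548.4274292  202.38518524 169.22939625] -3.6665548164267676
stopper 329 ((548.3800659179688, 202.4601287841797), 11.509778022766113) [50.49021363 51.72477723 52.64538975 53.3860294 ]
foot top z 11.343891704688335
table z -0.6603778872391045
```

Request:
{"name": "move_arm", "arguments": {
  "series": [
    [[-4,55,0],1,1],
    [[-8,110,0],2,1],
    [[-12,165,0],3,1],
    [[-16,220,0],4,1],
    [[-20,275,0],5,1],
    [[-24,330,0],5.3,1],
    [[-28,385,0],5.3,0.7],
    [[-32.3,426.2,0],5.3,0.6],
    [[-32.3,426.2,30],5.3,0.6],
    [[-32.3,426.2,40],5.3,0.6]
  ]
}}

```text
time_s: 3.95
eef_pos: [514.6, -226.0, 262.5]
ee_rot: [-0.001, 0.999, -0.047, -0.001]
force: [-0.6, -0.3, 0.1]
grip_width: 0.6
```

Request:
{"name": "move_arm", "arguments": {
  "series": [
    [[0,0,20],0,0.6],
    [[0,0,40],0,0.6],
    [[0,0,55],0,0.6],
    [[0,0,65],0,0.6],
    [[0,0,69],0,0.6],
    [[0,0,69],0,0.6]
  ]
}}

```text
time_s: 4.7
eef_pos: [515.8, -225.3, 195.1]
ee_rot: [0.0, 0.999, -0.046, 0.0]
force: [-0.3, -0.1, 1.0]
grip_width: 0.599
```

```bash
python3 - <<'E'
from h import *
p,d,m=snap('wrist','w3'); s=ctrl.sense(); print(s['eef_pos'],s['ee_rot'],s['force'],s['grip_width'])
E
```

```text
[ 515.87847383 -225.32717494  195.37547921] [ 2.32472786e-04  9.98932375e-01 -4.61945447e-02  3.46553214e-04] [ 0.24740576 -0.20491841  0.22134584] 0.5998462888931311
```

View pics/w3.png

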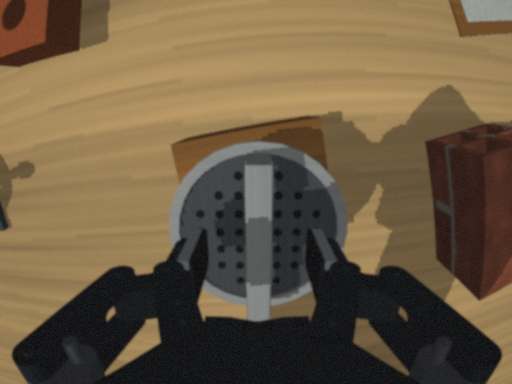

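The fingers stand evenly on both sides of the bar, with the pads at x≈195 and 320 and the bar at 259. I'll close now.

Request:
{"name": "move_arm", "arguments": {
  "series": [
    [[0,0,0.5],0,0],
    [[0,0,0.5],0,0],
    [[0,0,0.5],0,0],
    [[0,0,0.5],0,0],
    [[0,0,0.5],0,0],
    [[0,0,0.5],0,0],
    [[0,0,0.5],0,0]
  ],
  "force": 60
}}

```text
time_s: 5.62
eef_pos: [515.9, -225.4, 194.9]
ee_rot: [0.0, 0.999, -0.046, 0.0]
force: [-0.3, -0.1, 4.9]
grip_width: 0.126
```

```bash
python3 - <<'E'
from h import *
s=ctrl.sense(); print(s['eef_pos'],s['ee_rot'],s['force'],s['wrist_torque'],s['grip_width'])
E
```

```text
[ 515.86285935 -225.37403296  194.87429251] [ 3.20546469e-04  9.98930563e-01 -4.62327347e-02  4.01074515e-04] [-0.31534409 -0.12852861  4.93527587] [-0.04146779  0.0920022  -0.06800866] 0.12608917648913506
```

Request:
{"name": "move_arm", "arguments": {
  "series": [
    [[0,0,-5],0,0],
    [[0,0,-15],0,0],
    [[0,0,-30],0,0],
    [[0,0,-50],0,0],
    [[0,0,-75],0,0],
    [[0,0,-105],0,0],
    [[0,0,-135],0,0],
    [[0,0,-160],0,0],
    [[0,0,-175],0,0],
    [[0,0,-175],0,0]
  ]
}}

```text
time_s: 6.88
eef_pos: [515.8, -225.2, 370.2]
ee_rot: [0.0, 0.999, -0.046, 0.001]
force: [0.2, 0.2, -7.1]
grip_width: 0.126
```

```bash
python3 - <<'E'
from h import *
from scipy.spatial.transform import Rotation as Ro
p,d,m=snap('wrist','w4'); s=ctrl.sense(); print(s['eef_pos'],s['ee_rot'],s['force'],s['wrist_torque'],s['grip_width'],s['joints'])
q=s['ee_rot']; R=Ro.from_quat(q,scalar_first=True); print(R.as_matrix().round(4)); print(R.inv().apply(np.array([548.3,202.4,0])-s['eef_pos']))
snap('side','s4')
E
```

```text
[ 515.59682495 -225.1238849   368.97151442] [-1.76514263e-04  9.98931687e-01 -4.62100518e-02 -2.89600534e-04] [ 0.20574221  1.37324897 -8.38123104] [0.05337725 0.06863468 0.03398452] 0.11880888247311026 [-6.19891614e-01  3.62637282e-01  1.26111240e+00 -1.78501053e-05
  1.51852105e+00  1.04335868e+00]
[[ 9.957e-01 -9.230e-02 -6.000e-04]
 [-9.230e-02 -9.957e-01  4.000e-04]
 [-6.000e-04 -3.000e-04 -1.000e+00]]
[  -6.6865446  -428.5969783   369.11525109]
```

View pics/s4.png

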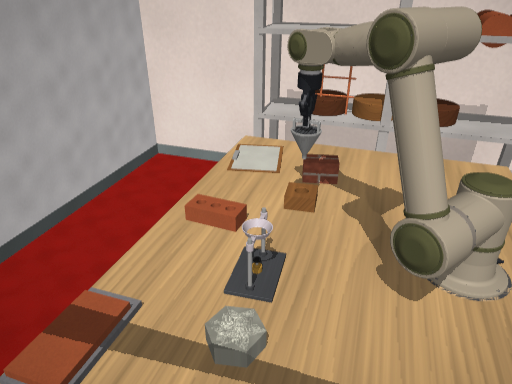

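View pics/w4.png

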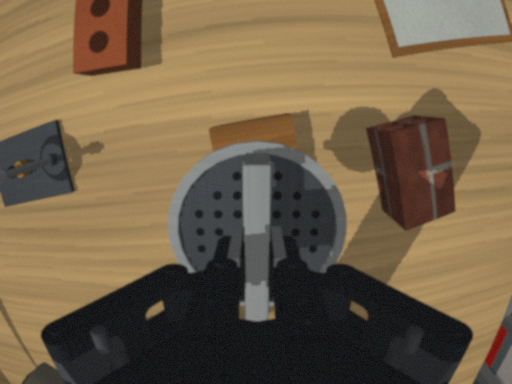

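The funnel is held upright and clear of the block. Next I'll carry it above the ring.

Request:
{"name": "move_arm", "arguments": {
  "series": [
    [[-0.5,-30,0],0,0],
    [[-1,-80,0],0,0],
    [[-2,-135,0],0,0],
    [[-3,-190,0],0,0],
    [[-4,-245,0],0,0],
    [[-5,-300,0],0,0],
    [[-6,-350,0],0,0],
    [[-6.4,-395,0],0,0],
    [[-6.6,-420,0],0,0],
    [[-6.7,-428.6,0],0,0]
  ]
}}

```text
time_s: 8.22
eef_pos: [548.4, 203.4, 368.1]
ee_rot: [0.0, 0.999, -0.045, -0.001]
force: [0.1, -2.3, -7.3]
grip_width: 0.122
```

Request:
{"name": "move_arm", "arguments": {
  "series": [
    [[0,0,0],0,0],
    [[0,0,0],0,0],
    [[0,0,0],0,0],
    [[0,0,0],0,0]
  ]
}}

```text
time_s: 8.72
eef_pos: [548.7, 201.7, 369.5]
ee_rot: [0.0, 0.999, -0.047, 0.0]
force: [0.4, 0.3, -7.6]
grip_width: 0.123
```

```bash
cat >> h.py <<'E'
def rimfit(W,d,c,zlo,zhi,r=58):
    k=(d>0)&(np.hypot(W[...,0]-c[0],W[...,1]-c[1])<r)&(W[...,2]>zlo)&(W[...,2]<zhi)
    return W[k]
E
python3 - <<'E'
from h import *
for i in range(2):
    s=ctrl.sense(); p,d,m=snap('wrist','w5%d'%i); print(s['eef_pos'].round(2),s['ee_rot'].round(4),s['force'].round(2),s['wrist_torque'].round(3))
    W=fworld(d,m); zr=s['eef_pos'][2]-54-28.5
    k=np.zeros(d.shape,bool); k[120:275,150:365]=1
    l=W[k&(abs(W[...,2]-zr)<8)&(d>0)]
    # plate plane
    A=np.c_[l[:,:2]-s['eef_pos'][:2],np.ones(len(l))]
    from scipy.optimize import least_squares
    o=least_squares(lambda x:A@x-l[:,2],[0,0,zr],loss='soft_l1',f_scale=.5); print('plane slope',o.x,zr,len(l))
    t=l[abs(A@o.x-l[:,2])<4]; h=cv2.convexHull(t[:,:2].astype(np.float32))[:,0]
    h=h[h[:,0]>s['eef_pos'][0]-10]
    print('rim',circ(h),cv2.minEnclosingCircle(h))
snap('side','s5');snap('scene','c5')
E
```

```text
[548.68 201.68 369.48] [ 0.      0.9989 -0.0466  0.    ] [ 0.35  0.28 -7.58] [0.01 0.01 0.02]
plane slope [ 1.41925805e-02 -6.67672793e-03  2.82647740e+02] 286.97590039762656 14008
rim (array([548.61870925, 202.38284314]), np.float64(51.93940139301341)) ((549.0806884765625, 202.39649963378906), 52.14510726928711)
[548.66 201.81 369.45] [ 0.      0.9989 -0.0465  0.    ] [ 0.74  0.31 -7.64] [ 0.059 -0.024 -0.007]
plane slope [ 1.41214255e-02 -6.76727540e-03  2.82635289e+02] 286.95250778246606 13986
rim (array([548.62997637, 202.53844941]), np.float64(51.91497192834541)) ((548.4873046875, 202.65078735351562), 52.34713363647461)
```

View pics/s5.png

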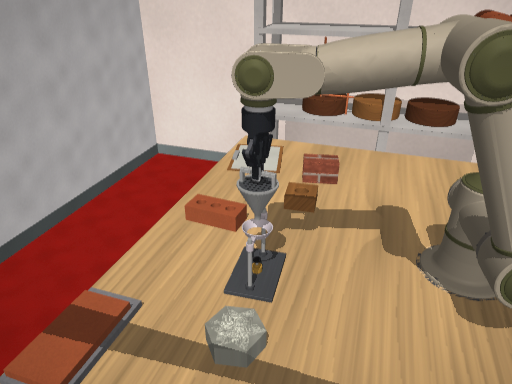

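View pics/c5.png

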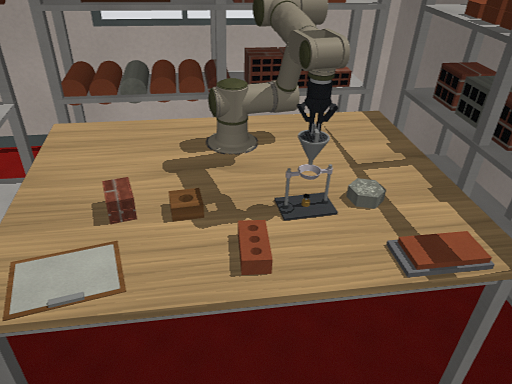

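The funnel is over the ring within about 0.3 mm and upright. Now I'll lower it.

Request:
{"name": "move_arm", "arguments": {
  "series": [
    [[0,0,10],0,0],
    [[0,0,25],0,0],
    [[0,0,40],0,0],
    [[0,0,55],0,0],
    [[0,0,68],0,0],
    [[0,0,78],0,0],
    [[0,0,84],0,0],
    [[0,0,86],0,0],
    [[0,0,86],0,0],
    [[0,0,86],0,0]
  ]
}}

```text
time_s: 10.18
eef_pos: [548.7, 202.2, 283.8]
ee_rot: [-0.0, 0.999, -0.046, 0.0]
force: [-0.4, 0.4, -7.7]
grip_width: 0.127
```

Request:
{"name": "move_arm", "arguments": {
  "series": [
    [[0,0,1],0,0],
    [[0,0,2],0,0],
    [[0,0,3],0,0],
    [[0,0,4],0,0],
    [[0,0,5],0,0],
    [[0,0,6],0,0],
    [[0,0,7],0,0],
    [[0,0,7],0,0],
    [[0,0,7],0,0]
  ]
}}

```text
time_s: 11.3
eef_pos: [548.6, 202.2, 276.4]
ee_rot: [0.0, 0.999, -0.046, 0.0]
force: [-0.4, -0.4, -7.0]
grip_width: 0.125
```

```bash
python3 - <<'E'
from h import *
for i in range(2):
    s=ctrl.sense();print(s['eef_pos'].round(2),s['force'].round(2),s['wrist_torque'].round(3)); p,d,m=snap('wrist','w6%d'%i)
E
```

```text
[548.63 202.19 276.42] [-0.41 -0.38 -7.04] [ 0.021  0.042 -0.039]
[548.64 202.17 276.44] [-0.57  0.83 -6.81] [ 0.008  0.055 -0.002]
```

View pics/w61.png

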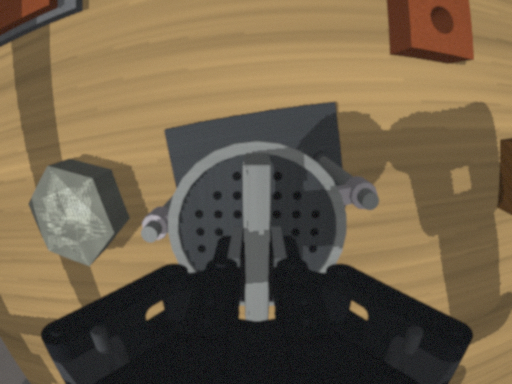

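The funnel is inside the ring between the posts (153,228) and (368,195), with no contact yet. I'll continue gently.

Request:
{"name": "move_arm", "arguments": {
  "series": [
    [[0,0,0.5],0,0],
    [[0,0,1],0,0],
    [[0,0,1.5],0,0],
    [[0,0,2],0,0],
    [[0,0,2.5],0,0],
    [[0,0,2.5],0,0]
  ]
}}

```text
time_s: 12.15
eef_pos: [548.7, 202.1, 274.4]
ee_rot: [0.0, 0.999, -0.046, 0.0]
force: [-0.5, -1.4, -1.8]
grip_width: 0.123
```

Request:
{"name": "move_arm", "arguments": {
  "series": [
    [[0,0,0.5],0,0],
    [[0,0,1],0,0],
    [[0,0,1],0,0],
    [[0,0,1],0,0]
  ]
}}

```text
time_s: 12.65
eef_pos: [548.8, 202.1, 274.0]
ee_rot: [-0.0, 0.999, -0.046, 0.001]
force: [-3.2, -2.2, 6.0]
grip_width: 0.125
```

Request:
{"name": "move_arm", "arguments": {
  "series": [
    [[0,0,0.5],0,0],
    [[0,0,1],0,0],
    [[0,0,1],0,0],
    [[0,0,1],0,0]
  ]
}}

```text
time_s: 13.15
eef_pos: [548.8, 202.2, 273.1]
ee_rot: [-0.0, 0.999, -0.046, 0.001]
force: [-4.0, -2.6, 6.2]
grip_width: 0.123
```

I have contact at z≈274 with some sideways force. I'll release so the funnel can centre itself.

Request:
{"name": "move_arm", "arguments": {
  "series": [
    [[0,0,-0.5],0,0],
    [[0,0,-0.5],0,0.2],
    [[0,0,-0.5],0,0.3],
    [[0,0,-0.5],0,0.35],
    [[0,0,-0.5],0,0.35],
    [[0,0,-0.5],0,0.35]
  ]
}}

```text
time_s: 13.9
eef_pos: [548.6, 202.2, 272.3]
ee_rot: [-0.0, 0.999, -0.046, -0.0]
force: [0.6, 0.5, -0.4]
grip_width: 0.347
```

```bash
cat >> h.py <<'E'
def funnel():
    from scipy.optimize import least_squares
    s=ctrl.sense(); p,d,m=snap('wrist','w_%05d'%int(s['time_s']*100)); W=fworld(d,m)
    print(s['time_s'],s['eef_pos'].round(2),s['force'].round(2),s['grip_width'])
    R=cv2.Rodrigues(np.array(m['rvec'],float))[0]
    k=np.zeros(d.shape,bool); k[120:330,150:365]=1; k&=d>0
    zb=s['eef_pos'][2]-49
    near=k&(np.hypot(W[...,0]-548,W[...,1]-202)<54)
    zl=W[near][:,2]; hist,e=np.histogram(zl[(zl>110)],bins=np.arange(110,260,1)); zp=e[hist.argmax()]
    b=W[near&(W[...,2]>zp+33)&(W[...,2]<zp+41)]
    b=b[np.abs(b[:,2]-np.median(b[:,2]))<2.5]
    l=W[near&(abs(W[...,2]-zp)<7)]
    A=np.c_[l[:,:2]-[548,202],np.ones(len(l))]
    o=least_squares(lambda x:A@x-l[:,2],[0,0,zp],loss='soft_l1',f_scale=.5)
    t=l[abs(A@o.x-l[:,2])<6]; h=cv2.convexHull(t[:,:2].astype(np.float32))[:,0]; h=h[h[:,0]>538]
    print('plate',o.x.round(4),'rim',circ(h),'bar top z',np.median(b[:,2]) if len(b) else None,len(b))
E
python3 - <<'E'
from h import *
funnel(); funnel()
snap('side','s6')
E
```

```text
13.9 [548.64 202.2  272.34] [ 0.61  0.54 -0.38] 0.3467168005064861
plate [ 3.500000e-03 -1.090000e-02  1.866147e+02] rim (array([548.62491878, 202.60621151]), np.float64(51.878840180841244)) bar top z 222.13941742253115 4530
13.95 [548.62 202.2  272.37] [ 0.32 -0.61 -0.13] 0.35041876822049933
plate [ 3.900000e-03 -1.220000e-02  1.866111e+02] rim (array([548.63993605, 202.6261051 ]), np.float64(51.86958672286535)) bar top z 222.12550824963336 4507
```

View pics/s6.png

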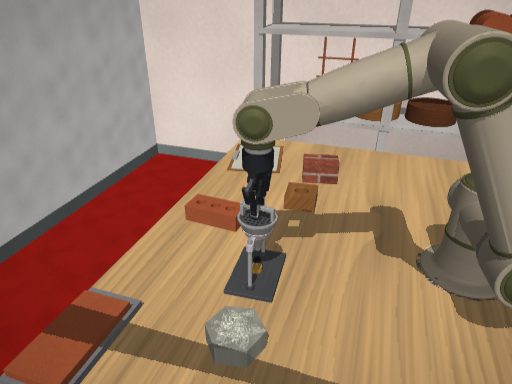

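The funnel is released and seated: rim centre (548.6,202.6), and the ring has moved only about 4 mm. I'll push from above with closed fingertips on the bar, which leaves the funnel free to self-centre.

Request:
{"name": "move_arm", "arguments": {
  "series": [
    [[0,-0.3,-6],0,0.35],
    [[0,-0.3,-15],0,0.35],
    [[0,-0.3,-27],0,0.35],
    [[0,-0.3,-37],0,0.35],
    [[0,-0.3,-37],0,0.1],
    [[0,-0.3,-37],0,0],
    [[0,-0.3,-37],0,0],
    [[0,-0.3,-35],0,0],
    [[0,-0.3,-33],0,0]
  ],
  "force": 20
}}

```text
time_s: 15.18
eef_pos: [548.6, 202.5, 305.1]
ee_rot: [0.0, 0.999, -0.046, -0.0]
force: [0.6, -0.2, -0.7]
grip_width: 0.002
```

```bash
python3 - <<'E'
from h import *
funnel()
F=[]
for i in range(4):
    ctrl.capture('wrist'); s=ctrl.sense(); F.append(np.r_[s['force'],s['eef_pos']])
print(np.mean(F,0).round(2),np.std(F,0).round(2)); snap('scene','c7')
E
```

```text
15.175 [548.63 202.46 305.06] [ 0.59 -0.16 -0.67] 0.0017443898478494732
plate [ 2.000000e-03 -1.140000e-02  1.865877e+02] rim (array([548.21986102, 202.57397845]), np.float64(51.853568105988565)) bar top z 222.05957620381213 1682
[-2.4000e-01  2.3000e-01 -1.4000e-01  5.4863e+02  2.0246e+02  3.0522e+02] [0.35 0.17 0.53 0.03 0.01 0.15]
```

```bash
ls pics; cp $(ls -t pics/w_*.png|head -1) pics/w7.png
```

```text
c5.npz
c5.png
c7.npz
c7.png
m0.png
s4.npz
s4.png
s5.npz
s5.png
s6.npz
s6.png
scene0.npz
scene0.png
scene0_f.png
scene0_s.png
side0.npz
side0.png
side0_f.png
side0_s.png
w1.npz
w1.png
w2.npz
w2.png
w3.npz
w3.png
w4.npz
w4.png
w50.npz
w50.png
w51.npz
w51.png
w60.npz
w60.png
w61.npz
w61.png
w_01390.npz
w_01390.png
w_01395.npz
w_01395.png
w_01517.npz
w_01517.png
```

View pics/w7.png

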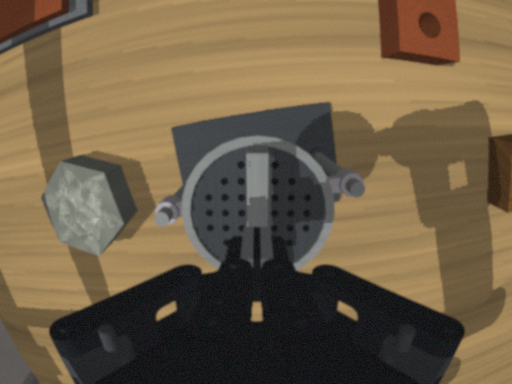

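The closed fingertips are centred above the bar (257,205), about 10 mm up. I'll go down gently.

Request:
{"name": "move_arm", "arguments": {
  "series": [
    [[0,0,3],0,0],
    [[0,0,6],0,0],
    [[0,0,8],0,0],
    [[0,0,9],0,0],
    [[0,0,9.5],0,0],
    [[0,0,10],0,0],
    [[0,0,10.5],0,0],
    [[0,0,10.5],0,0]
  ]
}}

```text
time_s: 16.48
eef_pos: [548.8, 202.4, 295.5]
ee_rot: [-0.0, 0.999, -0.046, 0.001]
force: [-0.9, -0.2, 5.5]
grip_width: 0.002
```

Request:
{"name": "move_arm", "arguments": {
  "series": [
    [[0,0,0.5],0,0],
    [[0,0,1],0,0],
    [[0,0,1.5],0,0],
    [[0,0,1.5],0,0]
  ]
}}

```text
time_s: 16.98
eef_pos: [548.8, 202.5, 294.1]
ee_rot: [-0.0, 0.999, -0.046, 0.001]
force: [-1.4, -0.6, 6.0]
grip_width: -0.001
```

Request:
{"name": "move_arm", "arguments": {
  "series": [
    [[0,0,0.5],0,0],
    [[0,0,1],0,0],
    [[0,0,1.5],0,0],
    [[0,0,2],0,0],
    [[0,0,2],0,0]
  ]
}}

```text
time_s: 17.6
eef_pos: [548.8, 202.5, 292.1]
ee_rot: [-0.0, 0.999, -0.046, 0.001]
force: [-1.0, -0.2, 6.9]
grip_width: -0.002
```

The ring slides at a steady 6–7 N, as expected.

Request:
{"name": "move_arm", "arguments": {
  "series": [
    [[0,0,1],0,0],
    [[0,0,2],0,0],
    [[0,0,3],0,0],
    [[0,0,4],0,0],
    [[0,0,5],0,0],
    [[0,0,6],0,0],
    [[0,0,7],0,0],
    [[0,0,8],0,0],
    [[0,0,9],0,0],
    [[0,0,10],0,0]
  ]
}}

```text
time_s: 18.85
eef_pos: [548.8, 202.5, 282.1]
ee_rot: [-0.0, 0.999, -0.046, 0.001]
force: [-0.8, -0.3, 5.7]
grip_width: 0.001
```

Request:
{"name": "move_arm", "arguments": {
  "series": [
    [[0,0,0.8],0,0],
    [[0,0,1.6],0,0],
    [[0,0,2.4],0,0],
    [[0,0,3.2],0,0],
    [[0,0,4],0,0],
    [[0,0,4.8],0,0],
    [[0,0,5.6],0,0],
    [[0,0,6.4],0,0],
    [[0,0,7.2],0,0],
    [[0,0,8],0,0]
  ]
}}

```text
time_s: 20.1
eef_pos: [548.8, 202.5, 274.1]
ee_rot: [-0.0, 0.999, -0.046, 0.001]
force: [-1.4, -0.8, 7.0]
grip_width: 0.0
```

```bash
cat >> h.py <<'E'
def F(n=3):
    a=[]
    for i in range(n):
        s=ctrl.sense(); a.append(np.r_[s['force'],s['eef_pos']]); ctrl.capture('side')
    a=np.array(a); print(s['time_s'],a.mean(0).round(2),a[:,2].round(2))
E
python3 - <<'E'
from h import *
F(3); funnel()
E
```

```text
20.2 [ -1.04  -0.6    6.61 548.79 202.46 274.04] [7.04 6.28 6.52]
20.25 [548.82 202.45 274.04] [-0.66 -0.88  4.95] -0.0012313486858574613
plate [-1.000000e-04 -1.150000e-02  1.650545e+02] rim (array([548.14348833, 202.73592889]), np.float64(52.07448211958427)) bar top z 200.50351552182244 1767
```

Request:
{"name": "move_arm", "arguments": {
  "series": [
    [[0,0,0.6],0,0],
    [[0,0,1.2],0,0],
    [[0,0,1.8],0,0],
    [[0,0,2.4],0,0],
    [[0,0,3],0,0],
    [[0,0,3],0,0]
  ]
}}

```text
time_s: 21.05
eef_pos: [548.8, 202.5, 271.0]
ee_rot: [-0.0, 0.999, -0.046, 0.001]
force: [-1.4, -0.5, 6.7]
grip_width: -0.002
```

Request:
{"name": "move_arm", "arguments": {
  "series": [
    [[0,0,0.6],0,0],
    [[0,0,1.2],0,0],
    [[0,0,1.8],0,0],
    [[0,0,2.4],0,0],
    [[0,0,3],0,0],
    [[0,0,3],0,0]
  ]
}}

```text
time_s: 21.8
eef_pos: [548.8, 202.5, 268.0]
ee_rot: [-0.0, 0.999, -0.046, 0.001]
force: [-1.5, -0.9, 5.5]
grip_width: -0.001
```

Request:
{"name": "move_arm", "arguments": {
  "series": [
    [[0,0,0.5],0,0],
    [[0,0,1],0,0],
    [[0,0,1.5],0,0],
    [[0,0,2],0,0],
    [[0,0,2],0,0]
  ]
}}

```text
time_s: 22.42
eef_pos: [548.8, 202.5, 266.0]
ee_rot: [-0.0, 0.999, -0.046, 0.001]
force: [-1.2, -0.4, 6.5]
grip_width: -0.0
```

```bash
python3 -c "
from h import *
F(4)"
```

```text
22.575 [ -0.57  -0.81   6.23 548.8  202.46 266.04] [6.53 5.15 7.13 6.1 ]
```

Request:
{"name": "move_arm", "arguments": {
  "series": [
    [[0,0,0.5],0,0],
    [[0,0,1],0,0],
    [[0,0,1],0,0]
  ]
}}

```text
time_s: 23.0
eef_pos: [548.8, 202.5, 265.0]
ee_rot: [-0.0, 0.999, -0.046, 0.001]
force: [-0.6, -0.6, 5.5]
grip_width: 0.003
```

```bash
python3 -c "
from h import *
F(6)"
```

```text
23.25 [ -1.07  -0.68   5.67 548.81 202.46 265.04] [5.55 6.19 5.32 5.53 5.4  6.04]
```

Request:
{"name": "move_arm", "arguments": {
  "series": [
    [[0,0,0.5],0,0],
    [[0,0,1],0,0],
    [[0,0,1],0,0]
  ]
}}

```text
time_s: 23.68
eef_pos: [548.8, 202.5, 264.0]
ee_rot: [-0.0, 0.999, -0.046, 0.001]
force: [-0.7, -1.2, 6.2]
grip_width: -0.003
```

```bash
python3 -c "
from h import *
F(6)"
```

```text
23.925 [ -0.75  -1.26   6.19 548.8  202.47 264.05] [6.2  5.84 6.67 6.53 6.34 5.58]
```

Request:
{"name": "move_arm", "arguments": {
  "series": [
    [[0,0,0.5],0,0],
    [[0,0,1],0,0],
    [[0,0,1],0,0]
  ]
}}

```text
time_s: 24.35
eef_pos: [548.8, 202.5, 263.1]
ee_rot: [-0.0, 0.999, -0.046, 0.001]
force: [-0.8, -1.1, 6.1]
grip_width: 0.002
```

```bash
python3 -c "
from h import *
F(6)"
```

```text
24.6 [-9.5000e-01 -5.1000e-01  6.1000e+00  5.4880e+02  2.0247e+02  2.6303e+02] [6.08 5.46 6.75 5.92 6.13 6.26]
```

Still at the 6.0 N baseline, with no stopper yet at 263.

Request:
{"name": "move_arm", "arguments": {
  "series": [
    [[0,0,0.5],0,0],
    [[0,0,1],0,0],
    [[0,0,1],0,0]
  ]
}}

```text
time_s: 25.02
eef_pos: [548.8, 202.5, 262.1]
ee_rot: [-0.0, 0.999, -0.046, 0.001]
force: [-2.1, -1.6, 6.5]
grip_width: -0.005
```

```bash
python3 -c "
from h import *
F(6)"
```

```text
25.275 [ -1.29  -0.85   6.34 548.8  202.48 262.09] [6.48 6.42 6.94 6.48 5.64 6.11]
```

Request:
{"name": "move_arm", "arguments": {
  "series": [
    [[0,0,0.5],0,0],
    [[0,0,1],0,0],
    [[0,0,1],0,0]
  ]
}}

```text
time_s: 25.7
eef_pos: [548.8, 202.5, 261.3]
ee_rot: [-0.0, 0.999, -0.046, 0.001]
force: [-1.5, -0.1, 7.4]
grip_width: 0.001
```

```bash
python3 -c "
from h import *
F(6)"
```

```text
25.95 [-1.7100e+00 -5.4000e-01  7.7600e+00  5.4881e+02  2.0247e+02  2.6127e+02] [7.45 7.83 8.4  7.52 8.04 7.28]
```

Request:
{"name": "move_arm", "arguments": {
  "series": [
    [[0,0,0.5],0,0],
    [[0,0,1],0,0],
    [[0,0,1],0,0]
  ]
}}

```text
time_s: 26.38
eef_pos: [548.8, 202.5, 260.4]
ee_rot: [-0.0, 0.999, -0.046, 0.001]
force: [-1.2, 0.2, 7.8]
grip_width: -0.004
```

```bash
python3 -c "
from h import *
F(6)"
```

```text
26.625 [ -1.46  -0.6    7.99 548.81 202.48 260.38] [7.76 8.23 8.26 7.78 8.05 7.84]
```

Request:
{"name": "move_arm", "arguments": {
  "series": [
    [[0,0,0.5],0,0],
    [[0,0,1],0,0],
    [[0,0,1],0,0]
  ]
}}

```text
time_s: 27.05
eef_pos: [548.8, 202.5, 259.5]
ee_rot: [-0.0, 0.999, -0.046, 0.001]
force: [-1.3, -0.5, 9.1]
grip_width: 0.001
```

```bash
python3 -c "
from h import *
F(6)"
```

```text
27.3 [ -2.12  -0.68   9.09 548.83 202.47 259.51] [9.08 9.06 9.03 9.04 9.04 9.26]
```

Force is 3.0 N above the baseline, a squeeze of about 2.2 mm with contact at 261.7. I'll go another 0.9 mm.

Request:
{"name": "move_arm", "arguments": {
  "series": [
    [[0,0,0.5],0,0],
    [[0,0,0.9],0,0],
    [[0,0,0.9],0,0]
  ]
}}

```text
time_s: 27.72
eef_pos: [548.8, 202.5, 258.7]
ee_rot: [-0.0, 0.999, -0.046, 0.001]
force: [-1.7, -1.3, 9.9]
grip_width: -0.001
```

```bash
python3 -c "
from h import *
F(6)"
```

```text
27.975 [ -1.94  -1.01   9.92 548.84 202.48 258.73] [ 9.91  9.6   9.51 11.05  9.55  9.91]
```

Now +3.8 N, a squeeze of about 3 mm. I'll lift off slowly and check.

Request:
{"name": "move_arm", "arguments": {
  "series": [
    [[0,0,-0.5],0,0],
    [[0,0,-1],0,0],
    [[0,0,-2],0,0],
    [[0,0,-4],0,0],
    [[0,0,-10],0,0],
    [[0,0,-22],0,0],
    [[0,0,-40],0,0],
    [[0,0,-60],0,0],
    [[0,0,-60],0,0],
    [[0,0,-60],0,0]
  ]
}}

```text
time_s: 29.28
eef_pos: [548.5, 202.5, 316.9]
ee_rot: [0.0, 0.999, -0.046, -0.0]
force: [0.8, 0.2, -0.1]
grip_width: -0.002
```

```bash
python3 - <<'E'
from h import *
from scipy.optimize import least_squares
funnel()
s=ctrl.sense(); z=np.load(sorted(__import__('glob').glob('pics/w_*.npz'))[-1]); cv2.imwrite('pics/w9.png',z['p'][:,:,::-1])
d=z['d'];W=fworld(d,z); b=W[(d>0)&(W[...,2]>178)&(W[...,2]<192)&(abs(W[...,0]-548)<52)&(abs(W[...,1]-202)<15)]
print('bar',np.median(b[:,2]),len(b),cv2.minAreaRect(b[:,:2].astype(np.float32)))
P=[]
for sg in(-1,1):
    g=W[(d>0)&(W[...,2]<180)&(np.hypot(W[...,0]-548.4+5*sg,W[...,1]-202.4-75*sg)<13)&(W[...,2]>166)]; c=np.r_[cv2.minEnclosingCircle(g[:,:2].astype(np.float32))[0],np.median(g[:,2])]; print('post',c); P.append(c)
print('axis',(P[0]+P[1])/2)
snap('side','s9')
i=np.load('pics/s9.npz')['p'][190:300,215:300,::-1]; cv2.imwrite('pics/s9z.png',cv2.resize(i,None,fx=5,fy=5,interpolation=cv2.INTER_CUBIC))
E
```

```text
29.275 [548.48 202.45 316.91] [ 0.78  0.15 -0.13] -0.0022044467803209768
plate [-1.900000e-03 -1.140000e-02  1.499681e+02] rim (array([548.38622335, 202.60450613]), np.float64(51.68410206113292)) bar top z 185.43630295702044 1456
bar 185.43206132031986 1462 ((563.7093505859375, 201.41448974609375), (11.685925483703613, 62.2857780456543), 84.49111938476562)
post [553.48638916 127.84281921 169.11988513]
post [543.60955811 277.10617065 169.22364159]
axis [548.54797363 202.47449493 169.17176336]
```

View pics/s9z.png

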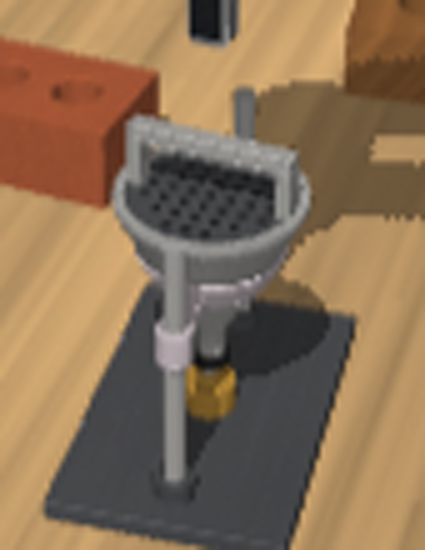

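View pics/w9.png

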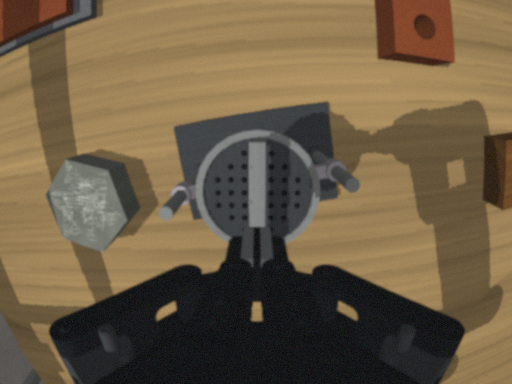

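The bar top is at the height I pushed it to, so it didn't spring back. The funnel is seated on the axis and the spout is on the pad. Handing in.

```bash
python3 -c "
from h import *
print(ctrl.finish_job())"
```

```text
the job is handed in; nothing more can be done
None
```

I handed the job in at about 29 s of the 70 s. The funnel is home in the ring and, by my estimate, squeezes the stopper about 3 mm. The hand-in gives no verdict, so these are my own measurements.

- **Seating:** I lifted the funnel out by its bar, lowered it into the ring, and let go so it could centre itself. The ring was then only about 4 mm down. Just before I let go there was a sideways force of about 4–5 N, and it vanished on release.
- **Pushing:** I pushed on the bar from above with closed fingertips. The ring slid at a steady 6 N or so. The force began to rise at about TCP z 261.7 mm, and I stopped 3 mm below that at 9.9 N. That is 3.8 N above the sliding force, where about 3.6 N was expected.
- **Last checks after lifting off:**
  - The funnel's rim centre was within 0.3 mm of the ring's axis.
  - The plate's apparent tilt was about 0.01 rad, roughly the same in every view since seating.
  - The bar top agreed with the height I had pushed it to, so the ring did not spring back.
  - The gripper was clear of everything, and I touched neither the bricks nor the paver.

No check failed. I had no direct reading of the stopper force after release, so the 3 mm squeeze is inferred from the force rise, the travel and the unchanged bar height.

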